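# Set and lock the clamp bar of an orbital shaker

## Robot

A 7-joint arm with a two-finger parallel gripper is mounted at the origin on the work surface. World frame = base frame: x ahead of the robot, y to its left, z up, the work surface at z = 0. Lengths are in m, angles in rad, forces in N, time in s.
With the tool pointing down it reaches from about 0.35 to 0.9 m from the base axis. Payload 8.1 kg.
Tool frame: the origin (TCP) lies where the fingers leave the gripper's body, on its centre line; the fingertips stand 66 mm ahead of it and the grasp point (between the pads) lies 47 mm ahead of it (arm.tip_reach is the distance from the TCP to the fingertips, in m); z points along the fingers, y is the direction in which the jaws open and shut (so a half turn about z gives the same grasp; the last joint's range is limited). The gripper opens to 92 mm and grips with 3 to 60 N. Pads are 19 mm wide; open, the fingers measure 130 mm over their backs; the gripper's body (75 mm by 190 mm) begins 47 mm behind the grasp point.
Start: joints at [-1.285, 0.434, 0.025, 1.573, -0.012, 1.134, -0.075], TCP at [0.237, 0.578, 0.292] pointing down, gripper open.
Joint ranges: [-2.62, 2.62], [-0.44, 2.09], [-1.27, 1.32], [0.08, 2.57], [-1.32, 4.46], [0.12, 2], [-2.74, 2.74]. Speed limits (rad/s): [2.22, 2.22, 3.01, 3.01, 3.14, 3.14, 3.14].

## Interface

Orientations are given as a rotation vector (axis times angle).
In Python, from cell import arm gives the robot as it stands.
- The arm moves only by the tool carry_out, never from a script. Its argument "plan" is a list of rows, each a list of 5 numbers: the shift along the world's x, y, z in cm, then the turn about the world's z in rad, then the finger opening in cm, from 0 to 9.18. In form: [[tx, ty, tz, spin, fingers], ...]. A call has 1 to 20 rows; each row is the pose to reach, as a shift and turn from the pose measured when the call began; what a row does not reach only later rows make up. A row lasts 1/10 s, in which the tool goes at most 50 mm and 8.59 degrees, less where a joint would pass 70% of its speed; a pose out of reach is approached as far as the arm can. A call with a gripper value outside its range is refused whole. The fingers move at their own pace and stop on an object; "squeeze" is the grip in N (left out, the last holds). Time passes only in rows, so rows that repeat a pose let the fingers close. It gives the time, the measured TCP pose, the force and the opening at its end, in the units of the state.
- arm.observe(): the state, without advancing time (a new reading comes with each control period).
- arm.get_image(name): name is "scene" or "side" or "wrist"; returns (picture, depth): 384x512x3 uint8, red, green, blue; 384x512 float32, m along the optical axis (not along the pixel's ray), 0 where there is no reading.
- arm.get_calibration(name): a dict with "intrinsics" (3x3 intrinsics, pixels), "rvec" (rotation vector, rad) and "tvec" (3), from world to camera coordinates, as OpenCV has them; the wrist camera has in their place "tool_from_camera" (4x4, takes a point from camera to tool coordinates, whose origin is the TCP and whose axes are the flange's). Camera axes: x right, y down, z forward; pixel columns grow to the right and rows downward; lengths in m; the calibration is good to about 2 mm. A picture is of the moment at which its call begins: read the wrist's pose just before it. get_calibration takes no time and is no camera call.
- arm.sign_off(): hands the job in, once; it reports no verdict.
The state is a dict: "clock": time; "joints": joint angles; "dq": joint speeds; "joint_efforts": joint torques, N m; "position": TCP position; "ee_rot": TCP orientation; "force": force on the tool from outside, world axes, zero at the start; "ft_torque": the same for the moment, N m; "width": opening from 0.0 (shut) to 1.0 (fully open).
Only numpy, scipy, OpenCV 4.12 (cv2) and the standard library are available. Lean on these libraries where they do the work, as an engineer would, in place of code of your own. Each camera call takes 0.05 s, during which the arm holds its last target. There are 200 camera calls.

## Task

Secure the loose deep-well block on the shaker: slide the steel clamp bar along its slots, pushing the block ahead of it, until the block is pressed firmly home and square against the fixed rail and the bar's rubber face is at the green line; feel for it and do not squeeze the block hard. Then turn the orange lever clockwise until the bar is clamped hand-tight, without overtightening it, let go, and leave everything else where it is.

Things in the scene. Friction and masses are not known exactly. Their poses are not given: they have to be found in the camera images.
- shaker: Orbital shaker, white housing under a dark grey metal platform 230 (x) x 310 (y) mm; it does not move. Origin: centre of its underside on the bench, z up, platform top 100 mm above it. Its y is the direction of the slots: fixed rail at the -y end, the bar's finger tab at the +y end. Its -x side, with the control panel, faces the robot.
- mark (a point): Middle of the green line painted across the platform (along the shaker's x), at the platform's surface, y = -39.5 mm in the shaker's frame. Paint shows on both sides, 68 to 112 mm from the middle. The bar-side face of a block that is home against the rail lies exactly over this line.
- rail_face (a point): Foot of the middle of the inner face of the fixed steel rail (150 mm long, 28 mm high), at the platform's surface. The face looks along the shaker's +y.
- block_centre (a point): Centre, half-way up, of the white deep-well block with blue top, loose on the platform between rail and bar: 127.8 (x) x 85.5 (y) x 44 mm, 0.2 to 0.4 kg. It starts 1 to 8 mm short of the rail, perhaps a little askew; home, its centre is 42.75 mm from the rail's face. The bar should press it home with 6 to 15 N; over 25 N would harm it.
- bar: Stainless clamp bar, 0.77 kg, lying on the platform, held captive by guide screw and clamp hub through its two slots, which run along y. Origin: foot of the middle of its front face; y points away from the block. In front an upright flange 150 mm long, 36 high, 10 thick, faced with rubber; behind it a slotted tongue 52 mm wide, 6 thick, ending in the finger tab. Play lets it turn by 0.03 rad.
- bar_face (a point): Foot of the middle of the bar's rubber front face, at the platform's surface. It starts 12 to 32 mm from the line. The bar drags with 3 to 6 N, and 1 to 4 N more once it pushes the block; once the block is home, whatever more the tab is pushed with goes into pressing the block. The rubber gives only about 0.3 mm under 12 N. Let go, it stays there.
- bar_tab (a point): Middle of the finger tab, an upright plate 40 mm wide (x), 12 thick (y), top 42 mm above the platform; this point is 24 mm above the platform and 144 mm behind the bar's front face. Pinch it from above across its 12 mm, or push it from behind. The guide screw's head in front of it, 12 mm or more away, is 12.5 mm high.
- clamp_nut: Black hub of the clamp, 23 mm wide, about 45 mm high, with the lever it carries. As the lever turns clockwise the hub screws down 3.5 mm per rad and its washer presses on the bar's tongue. Origin on the clamp's upright axis, within 5 mm of the platform's surface.
- clamp_lever (a joint): Angle of the clamp lever, rad: 0 with the handle along the shaker's -x, growing clockwise seen from above (at 1.57 it points along +y, over the tongue). It starts loose at 0 to 0.3 and can turn to 2.6. The washer meets the bar somewhere between 0.4 and 1.3, different every time; hand-tight is 0.3 to 0.8 rad further. It stays where it is left.
- lever_grip (a point): Middle of the orange lever handle, 55 mm from the clamp's axis and 60 to 64 mm above the platform (it sinks to 57 to 59). The handle is level, 50 mm long (28 to 78 mm from the axis), 14 mm wide and high; it clears the block's top by 5 mm or more. Pushed square at this point the loose lever turns with 3 to 4 N; hand-tight is 10 to 12 N, over 14 N is too much.
- clamp_axis (a point): Point on the upright axis about which the clamp lever turns, 60 mm above the platform.
- tip_box: Bystander: cream pipette-tip box with a blue rack, 122 x 82 x 81 mm, beside the shaker. Origin under its centre.
- tube_rack: Bystander: orange rack with ten capped tubes, 100 x 50 x 52 mm, beside the shaker. Origin under its centre.
- beaker: Bystander: glass beaker, 68 mm across, 75 mm high, between robot and shaker. Origin under its centre.
- pipette: Bystander: pipette lying on the bench, 250 mm long, 29 mm high. Origin at its middle on the bench.
- hex_key: Bystander: small brass-coloured hex key, 85 mm long, 5 mm high, left lying on the platform beside the bar's tongue. Origin at the middle of its long arm.
- spray_bottle: Bystander: white bottle with blue cap, 66 mm across, 170 mm high, off to the right of the shaker. Origin under its centre.
Things that resemble listed ones, but are neither listed nor needed, are in the scene too. Of the things shaped like the bar, the stainless one is meant.

How it is judged:
On the way, in this order (a step that is already met when the one before it is completed fails the run):
1. the bar is at the green line and presses the block (more than 5 N) home and square against the rail, the clamp still loose (y of bar_face in the frame of mark between -0.0015 and 0.0015 m and angle between the x axis of each of bar, block_centre and the x axis of shaker, either way round below 0.02 rad and y of block_centre in the frame of rail_face between 0.04125 and 0.04425 m and contact force between clamp_nut and bar below 5 N and contact force between bar and block above 5 N), for 0.1 s.
2. the clamp is tight (contact force between clamp_nut and bar above 50 N), for 0.2 s.
At the end, for the whole second after the job is handed in: The bar's face is within 1.5 mm of the green line and the block within 1.5 mm of home against the rail, both square within 0.02 rad; the clamp presses the bar with 50 to 110 N, and nothing moves (y of bar_face in the frame of mark between -0.0015 and 0.0015 m and angle between the x axis of each of bar, block_centre and the x axis of shaker, either way round below 0.02 rad and y of block_centre in the frame of rail_face between 0.04125 and 0.04425 m and contact force between clamp_nut and bar above 50 N and velocity of joint clamp_lever between -0.05 and 0.05 rad/s and linear speed of bar below 0.01 m/s); the robot touches nothing.
It fails at once if the bar squeezes the block with more than 25 N (contact force between bar and block above 25 N).
It fails at once if the clamp is overtightened (more than 110 N) (contact force between clamp_nut and bar above 110 N).
It fails at once if the block is tipped (angle between block_centre's own z axis and vertical above 0.1 rad).
It fails at once if a bystander is moved by more than 15 mm (distance of any of tip_box, tube_rack, beaker, pipette, hex_key, spray_bottle from where it was at the start of the episode above 0.015 m).
It also fails if it takes over 54 s, if anything falls off the work surface, if the arm or the gripper's body presses on something with over 40 N, if the wrist force passes 120 N, or if a joint passes its speed limit or range.

## Working session

There is one attempt and no reset: what is moved stays moved. The work goes in short steps, Python scripts to look and compute and a tool call to move; the robot and the scene stay as the last step left them, time stands still between calls to the robot, and variables do not carry over. Pictures are saved under pics/ and viewed, about 8 in all and at most 12, crops included, and the job is handed in when it is done.

Besides the shell and the picture viewer there is one more tool, called by a JSON object that holds its "method" and its "body". carry_out: Moves the arm, as the interface text tells. Its arguments: {"type":"object","properties":{"plan":{"type":"array"},"squeeze":{"type":"number"}},"required":["plan"]}

```bash
mkdir -p pics
cat > h.py <<'E'
import numpy as np, cv2, sys
from cell import arm
from scipy.spatial.transform import Rotation as R
def cam(name):
    s=arm.observe(); im,d=arm.get_image(name); c=arm.get_calibration(name)
    K=np.array(c["intrinsics"])
    if name=="wrist":
        T=np.eye(4);T[:3,:3]=R.from_rotvec(s["ee_rot"]).as_matrix();T[:3,3]=s["position"]
        M=T@np.array(c["tool_from_camera"])
    else:
        W=np.eye(4);W[:3,:3]=R.from_rotvec(np.ravel(c["rvec"])).as_matrix();W[:3,3]=np.ravel(c["tvec"]);M=np.linalg.inv(W)
    return im,d,K,M
def save(f,im,scale=1): cv2.imwrite("pics/"+f,cv2.resize(im[:,:,::-1],None,fx=scale,fy=scale,interpolation=cv2.INTER_CUBIC))
def pt(u,v,d,K,M,z=None):
    r=np.linalg.inv(K)@[u,v,1]
    if z is None:
        return (M@np.r_[r*d[int(round(v)),int(round(u))],1])[:3]
    w=M[:3,:3]@r; return M[:3,3]+w*(z-M[2,3])/w[2]
E
python3 - <<'E'
from h import *
for n in("scene","side"):
    im,d,K,M=cam(n); save(n+"0.png",im,1.5); np.savez(n+"0.npz",im=im,d=d,K=K,M=M); print(n,M[:3,3].round(3),M[:3,2].round(2))
s=arm.observe();print(s["position"],s["ee_rot"],s["force"],s["clock"],arm.tip_reach)
E
```

```text
scene [ 1.217 -0.437  0.912] [-0.66  0.31 -0.69]
side [-0.075  0.893  0.757] [ 0.44 -0.75 -0.5 ]
[0.23682498 0.57798471 0.29153177] [-6.07011752e-01 -3.08221942e+00  2.24063845e-03] [-0.23547065  0.30159173  0.23237494] 0.1 0.0655
```

View pics/scene0.png

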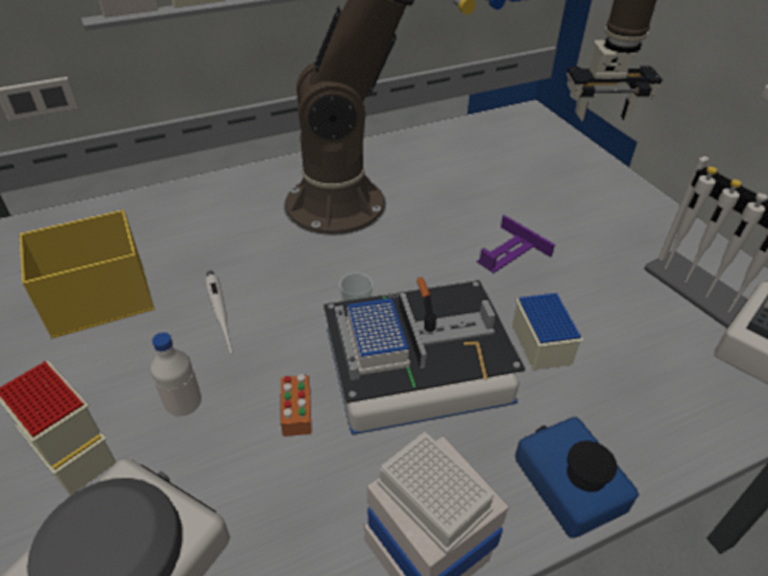

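View pics/side0.png

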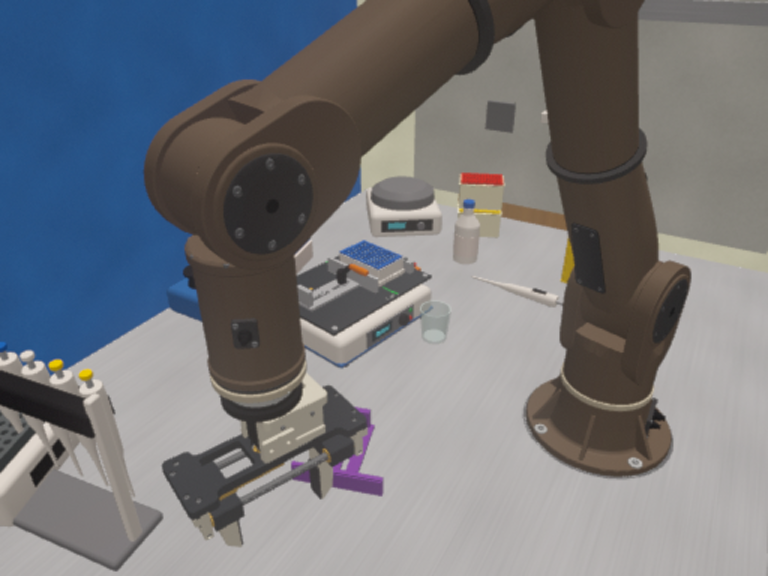

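The scene view shows the shaker at about (425,350) in the 1.5x picture. Candidates for the bar are the stainless one with its flange at (413,328) and tab at (488,315), and the purple decoy at (515,243), which is off the shaker. The lever is orange, at (424,288); nearby orange or brass things are the tube rack at (295,403) and the hex key at (480,355). I choose the stainless bar and the orange handle on the black hub, and check them in a close crop.

Run:
```python
from h import *
z=np.load("scene0.npz");im=z["im"]
save("crop1.png",im[178:293,205:359],5)
```

```text
(no output)
```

View pics/crop1.png

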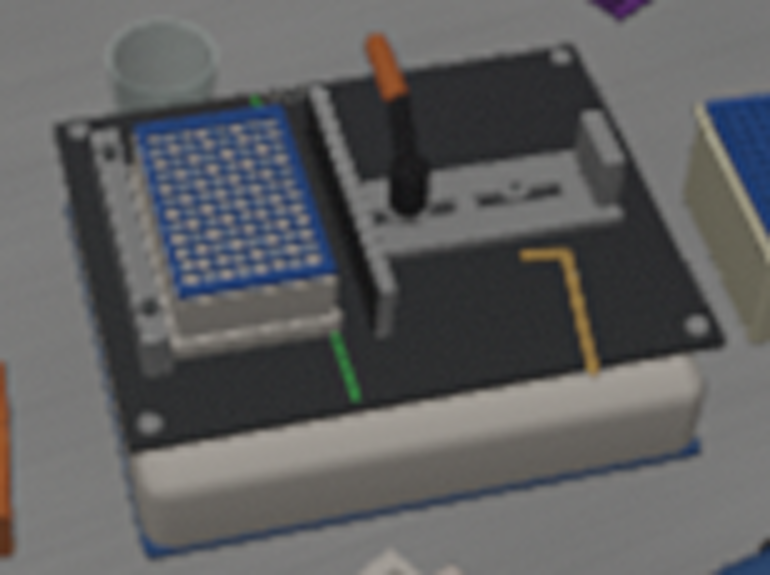

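The crop confirms the choice: stainless flange from (320,95) to (385,330), tab at (600,155), orange handle from (375,40) to (400,90), hub at (407,185), green line from (335,335) to (356,400), and a gap between bar and block. Next I compute the poses.

```bash
cat > pose.py <<'E'
from h import *
z=np.load("scene0.npz");d,K,M=z["d"],z["K"],z["M"]
def n(c): return ((c[0]+.5)/5-.5+205,(c[1]+.5)/5-.5+178)
def P(c,zz=None): return pt(*n(c),d,K,M,zz)
# platform plane height from depth, corners at z=.1
print("plat depth pts",P((500,310)).round(4),P((480,110)).round(4),P((250,395)).round(4))
c=np.array([P(q,.1)[:2] for q in((57,122),(575,45),(720,345),(132,448))])
m=np.array([[-.115,-.155],[-.115,.155],[.115,.155],[.115,-.155]])
cc=c.mean(0);a,b=m,c-cc
th=np.arctan2((a[:,0]*b[:,1]-a[:,1]*b[:,0]).sum(),(a*b).sum())
Rm=np.array([[np.cos(th),-np.sin(th)],[np.sin(th),np.cos(th)]])
print("centre",cc,"th",th,"res mm",((b-a@Rm.T)*1000).round(1).tolist())
def S(p): return np.r_[(Rm.T@(p[:2]-cc))*1000,p[2]*1000].round(1)
if __name__=="__main__":
  for k,q,zz in(("green end out",(356,400),.1),("green end in",(335,335),.1),("green top",(257,101),.1),
   ("flange top front L",(311,88),.136),("flange top back far",(328,88),.136),("flange top front R",(378,287),.136),("flange top back R",(394,284),.136),("flange foot R",(380,333),.1),
   ("tab top a",(581,115),.142),("tab top b",(600,110),.142),("tab top c",(624,160),.142),("tab top d",(605,167),.142),
   ("handle tip",(377,38),.169),("handle inner",(397,92),.169),("hub top",(408,158),.145),("hub foot",(410,210),.106),
   ("rail top R",(168,342),.128),("rail top L",(118,132),.128),("hex a",(525,254),.105),("hex b",(570,253),.105),("hex c",(595,370),.105)):
    p=P(q,zz);print(k,p.round(4),S(p),"depth:",S(P(q)))
  print("blk", [S(P(q,.144)).tolist() for q in((135,127),(283,108),(335,275),(183,297))])
E
python3 pose.py
```

```text
plat depth pts [ 0.6471 -0.0261  0.1018] [0.5139 0.0369 0.1018] [ 0.646  -0.1667  0.104 ]
centre [ 0.56792528 -0.05848484] th -0.20968450959946888 res mm [[0.7, 2.1], [-0.6, -1.4], [-1.0, -4.0], [0.9, 3.3]]
green end out [ 0.6674 -0.1189  0.1   ] [109.8 -38.4 100. ] depth: [110.9 -38.7 101.4]
green end in [ 0.626 -0.11   0.1  ] [ 67.6 -38.3 100. ] depth: [ 70.6 -39.2 103.8]
green top [ 0.4542 -0.0743  0.1   ] [-107.9  -39.2  100. ] depth: [-105.6  -39.7  102.3]
flange top front L [ 0.4907 -0.0592  0.136 ] [-75.4 -16.7 136. ] depth: [-73.2 -17.3 138.1]
flange top back far [ 0.4945 -0.0507  0.136 ] [-73.4  -7.6 136. ] depth: [-108.5    2.5  101.4]
flange top front R [ 0.6334 -0.0914  0.136 ] [ 70.9 -18.5 136. ] depth: [ 71.8 -18.9 137.1]
flange top back R [ 0.6349 -0.0832  0.136 ] [ 70.6 -10.2 136. ] depth: [ 69.7  -9.9 134.9]
flange foot R [ 0.6342 -0.0885  0.1   ] [ 71.1 -15.6 100. ] depth: [ 73.2 -16.3 102.7]
tab top a [0.5742 0.061  0.142 ] [-18.8 118.1 142. ] depth: [-19.2 118.3 141.5]
tab top b [0.575  0.0723 0.142 ] [-20.3 129.4 142. ] depth: [-57.6 148.  102.8]
tab top c [0.612
[... 281 characters left out ...]
69. ] depth: [-32.   18.  166.6]
hub top [ 0.5675 -0.0404  0.145 ] [ -4.2  17.6 145. ] depth: [ -4.   17.5 145.2]
hub foot [ 0.5695 -0.0375  0.106 ] [ -2.8  20.8 106. ] depth: [  7.3  17.2 117.3]
rail top R [ 0.617  -0.1978  0.128 ] [  77. -126.  128.] depth: [  73.4 -125.4  123.6]
rail top L [ 0.4719 -0.1655  0.128 ] [ -71.7 -124.7  128. ] depth: [ -99.7 -120.7  100. ]
hex a [0.6213 0.0033 0.105 ] [ 39.3  71.6 105. ] depth: [ 39.1  71.7 104.7]
hex b [0.6303 0.0253 0.105 ] [ 43.6  94.9 105. ] depth: [ 39.9  96.8 100.6]
hex c [ 0.7027 -0.0038  0.105 ] [120.4  81.5 105. ] depth: [100.2  92.3  77.5]
blk [[-57.5, -117.5, 144.0], [-55.3, -37.4, 144.0], [65.5, -39.5, 144.0], [63.8, -115.7, 144.0]]
```

{"method": "carry_out", "body": {"plan": [[9,-12,0,0.05,0],[18,-24,0,0.09,0],[27,-36,0,0.13,0],[36.4,-48.2,0,0.18,0],[36.4,-48.2,0,0.18,0],[36.4,-48.2,0,0.18,0],[36.4,-48.2,0,0.18,0],[36.4,-48.2,0,0.18,0],[36.4,-48.2,0,0.18,0],[36.4,-48.2,0,0.18,0],[36.4,-48.2,0,0.18,0],[36.4,-48.2,0,0.18,0],[36.4,-48.2,0,0.18,0],[36.4,-48.2,0,0.18,0],[36.4,-48.2,0,0.18,0],[36.4,-48.2,0,0.18,0]]}}

```text
clock: 1.7
position: [0.5999, 0.098, 0.2914]
ee_rot: [-0.323, -3.124, 0.001]
force: [0.1, 0.3, -0.3]
width: 0.006
```

Run:
```python
from h import *
im,d,K,M=cam("wrist"); save("w1.png",im,1.5); np.savez("w1.npz",im=im,d=d,K=K,M=M);print(M[:3].round(3))
```

```text
[[ 0.205  0.94   0.273  0.527]
 [ 0.979 -0.197 -0.059  0.114]
 [-0.001  0.279 -0.96   0.384]]
```

View pics/w1.png

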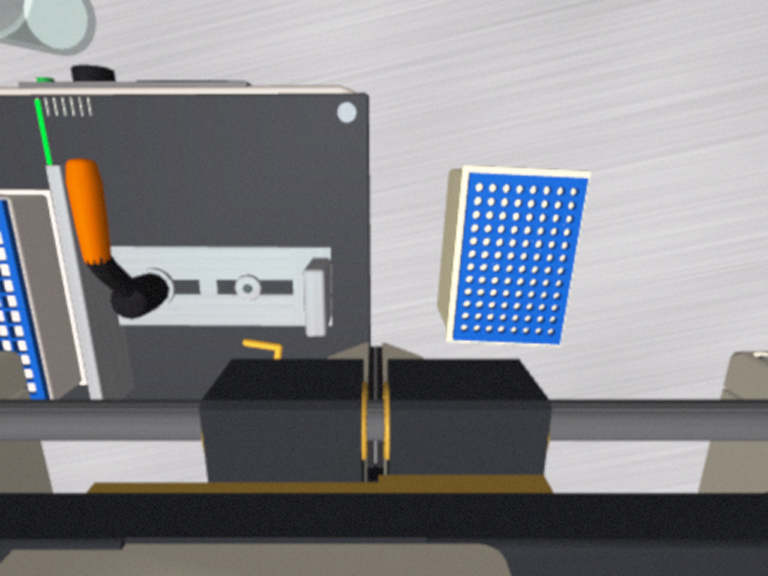

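```bash
cat > wr.py <<'E'
from h import *
cc=np.array([0.56793,-0.05848]);th=-0.2097
Rm=np.array([[np.cos(th),-np.sin(th)],[np.sin(th),np.cos(th)]])
def S(p): return np.r_[(Rm.T@(p[:2]-cc))*1000,p[2]*1000].round(1)
def show(f,L):
    z=np.load(f);d,K,M=z["d"],z["K"],z["M"]
    for k,q,zz in L:
        u,v=(q[0]+.5)/1.5-.5,(q[1]+.5)/1.5-.5
        p=pt(u,v,d,K,M,zz);print(k,p.round(4),S(p),"depth",S(pt(u,v,d,K,M)))
E
python3 - <<'E'
from wr import *
show("w1.npz",[("tabFL",(305,279),.142),("tabFR",(325,279),.142),("tabNR",(326,335),.142),("tabNL",(306,335),.142),
("platcorner",(368,95),.1),("edge",(370,345),.1),("edge2",(368,120),.1),("green a",(38,100),.1),("green b",(49,164),.1),
("flange a",(49,167),.136),("flange b",(91,398),.136),("flangeB a",(61,167),.136),("flangeB b",(103,398),.136),("handle tip",(82,160),.167),("handle mid",(85,212),.169),("handle in",(96,262),.167),("hub foot",(158,288),.106),("guide",(247,288),.11)])
E
```

```text
tabFL [0.5781 0.0629 0.142 ] [-15.4 120.9 142. ] depth [-15.3 120.8 141.8]
tabFR [0.5804 0.0738 0.142 ] [-15.4 132.  142. ] depth [-14.3 131.5 137.7]
tabNR [0.6129 0.0665 0.142 ] [ 17.9 131.6 142. ] depth [ 34.4 126.7  99.6]
tabNL [0.6105 0.0552 0.142 ] [ 18.  120.1 142. ] depth [ 34.4 113.1  99.7]
platcorner [0.4871 0.1176 0.1   ] [-115.7  155.4  100. ] depth [-129.6  153.8    0.3]
edge [0.641 0.086 0.1  ] [ 41.4 156.5 100. ] depth [-10.3 158.1 225. ]
edge2 [0.5005 0.1147 0.1   ] [-102.   155.4  100. ] depth [-102.2  155.4   98.7]
green a [ 0.45   -0.0724  0.1   ] [-112.5  -38.2  100. ] depth [-112.6  -38.5   99.5]
green b [ 0.485  -0.0806  0.1   ] [-76.5 -38.9 100. ] depth [-76.5 -37.8 101.5]
flange a [ 0.4918 -0.0566  0.136 ] [-74.9 -14.  136. ] depth [-74.9 -14.6 135.1]
flange b [ 0.6257 -0.0866  0.136 ] [ 62.4 -15.5 136. ] depth [ 62.5 -15.7 135.8]
flangeB a [ 0.4931 -0.0503  0.136 ] [-74.9  -7.6 136. ] depth [-74.9  -8.  135.5]
flangeB b [ 0.6272 -0.0794  0.136 ] [ 62.3  -8.1 136. ] depth [ 62.6  -8.4 135.5]
handle tip [ 0.4964 -0.019   0.167 ] [-78.2  23.7 167. ] depth [-78.2  22.7 165.4]
handle mid [ 0.5192 -0.0254  0.169 ] [-54.6  22.2 169. ] depth [-54.6  22.5 169.5]
handle in [ 0.5432 -0.0307  0.167 ] [-30.  22. 167.] depth [-30.3  22.9 168.5]
hub foot [ 0.5721 -0.0388  0.106 ] [ -0.   20.2 106. ] depth [ -5.2  29.7 125. ]
guide [0.583  0.0187 0.11  ] [ -1.3  78.6 110. ] depth [ -2.3  79.8 113.7]
```

{"method": "carry_out", "body": {"plan": [[0.1,0,-4,0,0],[0.1,0,-8,0,0],[0.1,0,-11.3,0,0],[0.1,0,-11.3,0,0],[0.1,0,-11.3,0,0],[0.0,-0.5,-11.3,0,0],[-0.06,-0.8,-11.3,0,0],[-0.1,-1.0,-11.3,0,0],[-0.14,-1.2,-11.3,0,0],[-0.19,-1.4,-11.3,0,0],[-0.19,-1.4,-11.3,0,0]]}}

```text
clock: 2.85
position: [0.5992, 0.0855, 0.1799]
ee_rot: [0.321, 3.123, 0.003]
force: [1.7, 3.8, 3.6]
width: 0.005
```

{"method": "carry_out", "body": {"plan": [[-0.06,-0.29,0,0,0],[-0.1,-0.49,0,0,0],[-0.15,-0.69,0,0,0],[-0.19,-0.88,0,0,0],[-0.23,-1.08,0,0,0],[-0.27,-1.28,0,0,0],[-0.27,-1.28,0,0,0]]}}

```text
clock: 3.55
position: [0.5967, 0.0729, 0.1804]
ee_rot: [0.321, 3.122, 0.005]
force: [0.7, 4.4, 3.8]
width: 0.007
```

Run:
```python
from h import *
im,d,K,M=cam("wrist"); np.savez("w2.npz",im=im,d=d,K=K,M=M)
save("w2.png",im[:,:340],2.0 if im.shape[0]*2<=600 else 1.56)
```

```text
(no output)
```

View pics/w2.png

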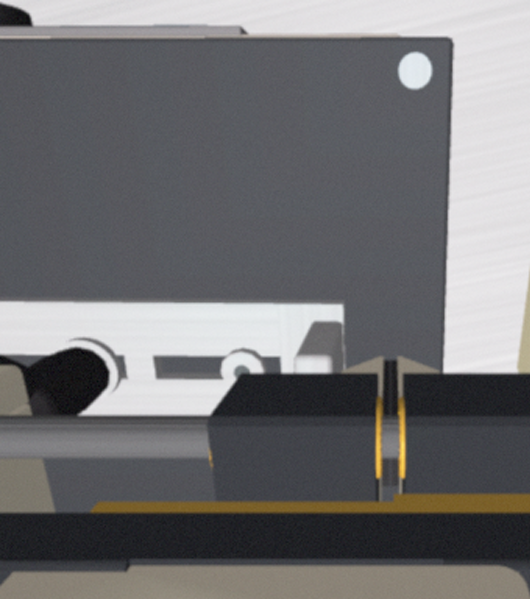

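The wrist view is too close to see the line, but the fingers are behind the tab. I continue by feel.

{"method": "carry_out", "body": {"plan": [[-0.03,-0.1,0,0,0],[-0.05,-0.2,0,0,0],[-0.07,-0.3,0,0,0],[-0.08,-0.37,0,0,0],[-0.08,-0.37,0,0,0]]}}

```text
clock: 4.1
position: [0.596, 0.0697, 0.1804]
ee_rot: [0.32, 3.122, 0.005]
force: [0.8, 5.0, 1.2]
width: 0.003
```

Run:
```python
from h import *
im,d,K,M=cam("scene"); np.savez("s2.npz",im=im,d=d,K=K,M=M)
save("s2.png",im[178:293,205:359],5)
s=arm.observe();print(s["force"],s["position"])
```

```text
[1.46379315 6.05420285 1.58127489] [0.59603117 0.06969541 0.18041981]
```

View pics/s2.png

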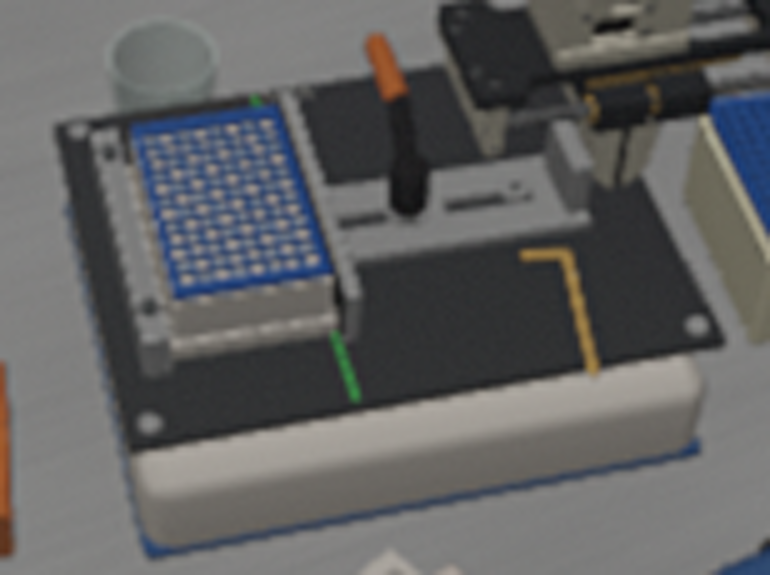

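The bar's front foot is at about (347,328) and the green line starts at (335,335), so roughly 4–6 mm remain. The bar is near or at the block.

{"method": "carry_out", "body": {"plan": [[-0.02,-0.07,0,0,0],[-0.03,-0.14,0,0,0],[-0.04,-0.2,0,0,0],[-0.04,-0.2,0,0,0]]}}

```text
clock: 4.55
position: [0.5957, 0.0685, 0.1804]
ee_rot: [0.319, 3.122, 0.007]
force: [0.7, 6.7, 1.6]
width: 0.008
```

{"method": "carry_out", "body": {"plan": [[-0.02,-0.07,0,0,0],[-0.03,-0.14,0,0,0],[-0.04,-0.2,0,0,0],[-0.04,-0.2,0,0,0]]}}

```text
clock: 4.95
position: [0.5955, 0.0684, 0.1805]
ee_rot: [0.317, 3.122, 0.01]
force: [2.0, 9.1, 0.2]
width: 0.005
```

{"method": "carry_out", "body": {"plan": [[-0.02,-0.1,0,0,0],[-0.04,-0.2,0,0,0],[-0.06,-0.28,0,0,0],[-0.06,-0.28,0,0,0],[-0.06,-0.28,0,0,0]]}}

```text
clock: 5.45
position: [0.5951, 0.0682, 0.1805]
ee_rot: [0.314, 3.122, 0.015]
force: [2.6, 11.4, -0.2]
width: 0.006
```

Run:
```python
from h import *
im,d,K,M=cam("scene"); np.savez("s3.npz",im=im,d=d,K=K,M=M)
save("s3.png",im[178:263,220:330],7)
s=arm.observe();print(s["force"],s["position"])
```

```text
[ 1.3267695  12.2268721   1.24032483] [0.59506722 0.06821868 0.18050808]
```

View pics/s3.png

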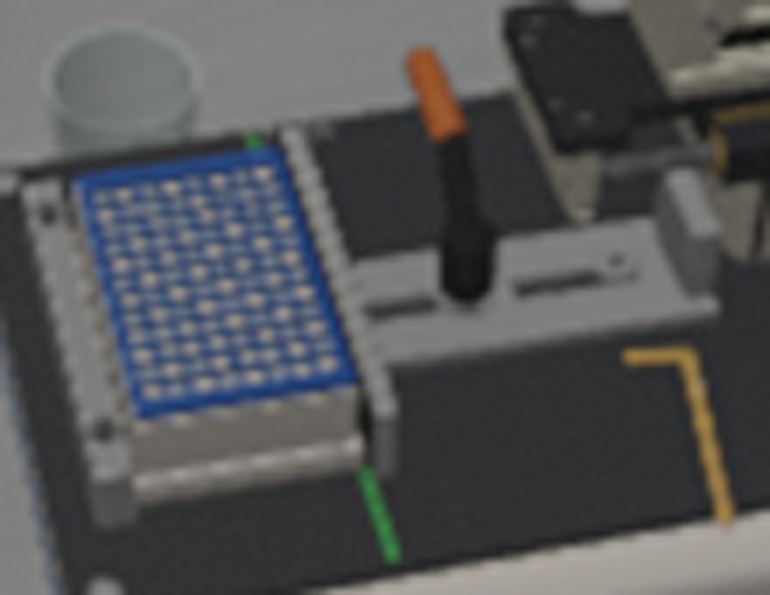

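The block is against the rail along the left, but a dark wedge may show between block and bar near (370,440). I check squareness from the depth cloud.

```bash
cat > cl.py <<'E'
from wr import *
def cloud(f):
    z=np.load(f);d,K,M=z["d"],z["K"],z["M"]
    v,u=np.mgrid[0:384,0:512];r=np.linalg.inv(K)@np.stack([u.ravel(),v.ravel(),np.ones(u.size)])
    p=(M[:3,:3]@(r*d.ravel())).T+M[:3,3];q=(p[:,:2]-cc)@Rm*1000
    return np.c_[q,p[:,2]*1000][d.ravel()>0], z["im"].reshape(-1,3)[d.ravel()>0]
def line(n,p):
    c=np.polyfit(p[:,0],p[:,1],1);print(n,len(p),"y0 %.1f slope %.4f x[%.0f %.0f] z%.1f sd%.1f"%(c[1],c[0],p[:,0].min(),p[:,0].max(),p[:,2].mean(),np.std(p[:,1]-np.polyval(c,p[:,0]))))
def rep(f):
    p,im=cloud(f);print(f);im=im.astype(int)
    w=abs(p[:,0])<115
    blue=(im[:,2]>im[:,0]+40)&w&(abs(p[:,2]-144)<5)&(p[:,1]<-20);b=p[blue]
    rect=cv2.minAreaRect(b[:,:2].astype(np.float32));print(" blk rect",np.round(rect[0],1),np.round(rect[1],1),round(rect[2],2))
    line(" rail top",p[w&(p[:,2]>124)&(p[:,2]<132)&(p[:,1]<-119)&(abs(p[:,0])<75)])
    line(" flange top",p[w&(p[:,2]>134)&(p[:,2]<141)&(p[:,1]>-41)&(p[:,1]<5)&(abs(p[:,0])<76)&(im[:,2]<im[:,0]+25)])
    line(" green",p[w&(im[:,1]>im[:,0]+40)&(im[:,1]>im[:,2]+30)&(abs(p[:,2]-100)<6)])
    t=p[(abs(p[:,0])<20)&(p[:,1]>85)&(p[:,1]<134)&(p[:,2]>139)&(p[:,2]<146)];print(" tab y",t[:,1].mean().round(1) if len(t) else None,len(t))
E
python3 -c "
from cl import *
for f in('scene0.npz','s2.npz','s3.npz'): rep(f)"
```

```text
scene0.npz
 blk rect [  2.6 -78.6] [ 78.6 124.2] 89.58
 rail top 332 y0 -207.7 slope 0.5421 x[-74 75] z128.4 sd126.8
 flange top 157 y0 -16.0 slope -0.0054 x[-74 74] z136.6 sd3.4
 green 26 y0 -39.7 slope 0.0129 x[-108 108] z101.3 sd1.2
 tab y 122.5 52
s2.npz
 blk rect [  1.9 -80.6] [ 78.7 125.3] 89.81
 rail top 328 y0 -208.4 slope 0.5152 x[-74 75] z128.5 sd127.5
 flange top 139 y0 -32.8 slope -0.0024 x[-75 74] z136.6 sd2.5
 green 26 y0 -39.5 slope 0.0116 x[-107 110] z101.2 sd1.4
 tab y 109.3 67
s3.npz
 blk rect [  0.8 -81.6] [125.   78.7] 0.14
 rail top 335 y0 -206.2 slope 0.5114 x[-74 74] z128.5 sd126.2
 flange top 129 y0 -34.3 slope -0.0004 x[-74 74] z136.9 sd2.6
 green 25 y0 -39.5 slope 0.0141 x[-105 109] z100.7 sd1.4
 tab y 108.3 63
```

{"method": "carry_out", "body": {"plan": [[-0.03,-0.14,0,0,0],[-0.05,-0.24,0,0,0],[-0.07,-0.32,0,0,0],[-0.08,-0.36,0,0,0],[-0.08,-0.36,0,0,0],[-0.08,-0.36,0,0,0],[-0.08,-0.36,0,0,0]]}}

```text
clock: 6.2
position: [0.5944, 0.068, 0.1806]
ee_rot: [0.309, 3.122, 0.021]
force: [2.5, 13.5, 0.5]
width: 0.005
```

Run:
```python
from cl import *
for f in('scene0','s3'):
    p,im=cloud(f+'.npz');im=im.astype(int)
    for lo,hi in((-75,-40),(-40,0),(0,40),(40,75)):
        w=(p[:,0]>lo)&(p[:,0]<hi)
        r=p[w&(abs(p[:,2]-128)<3)&(p[:,1]<-118)&(p[:,1]>-145)]
        b=p[w&(abs(p[:,2]-144)<3)&(p[:,1]<-30)&(p[:,1]>-125)&(im[:,2]>im[:,0]+40)]
        # flange top: z near 136, gap between block & flange
        g=p[w&(abs(p[:,2]-136)<2.0)&(p[:,1]>-45)&(p[:,1]<0)]
        print(f,lo,"rail y",np.percentile(r[:,1],[5,95]).round(1),"blue y",np.percentile(b[:,1],[1,99]).round(1),"flange",np.percentile(g[:,1],[5,50,95]).round(1))
im,d,K,M=cam("side"); np.savez("d1.npz",im=im,d=d,K=K,M=M)
save("d1.png",im[150:250,180:300],6)
s=arm.observe();print(s["force"],s["position"])
```

```text
scene0 -75 rail y [-139.8 -126.2] blue y [-116.8  -40.3] flange [-20.2 -16.3 -11.9]
scene0 -40 rail y [-139.4 -126.1] blue y [-117.5  -39.8] flange [-19.8 -16.  -11.2]
scene0 0 rail y [-138.9 -122.1] blue y [-117.8  -39.5] flange [-20.6 -16.6 -11.5]
scene0 40 rail y [-138.7 -120.5] blue y [-117.3  -39.9] flange [-26.4 -15.8 -11.8]
s3 -75 rail y [-139.6 -126.9] blue y [-120.   -43.1] flange [-39.8 -35.1 -30.8]
s3 -40 rail y [-139.3 -123.6] blue y [-120.7  -42.7] flange [-39.7 -34.5 -30.5]
s3 0 rail y [-139.1 -123.5] blue y [-120.1  -43.4] flange [-38.7 -34.5 -30.5]
s3 40 rail y [-138.7 -121.4] blue y [-120.5  -43.5] flange [-39.  -35.5 -30.5]
[ 1.27846322 14.54909746  0.35171016] [0.59437131 0.0680051  0.18061626]
```

View pics/d1.png

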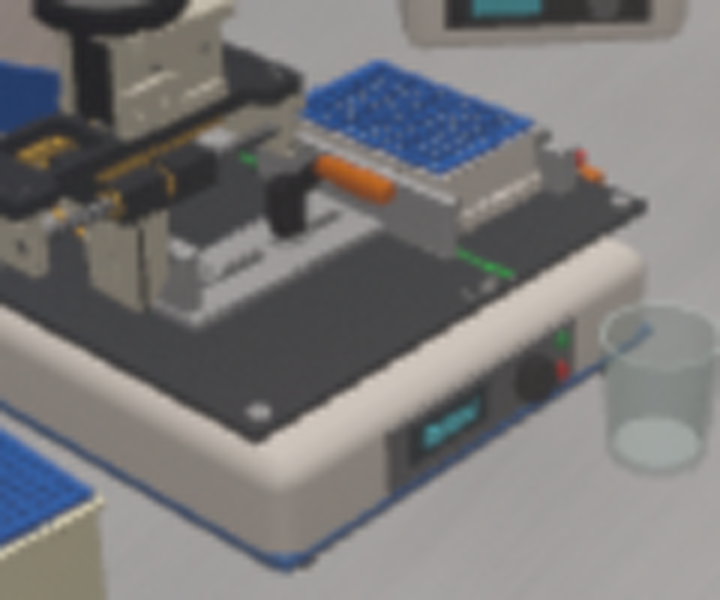

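The side view shows the bar's face on the green line at its near end, about (458,252), and the block between the bar and the rail. The push is 14.5 N, so about 10 N presses the block, and the depth puts the face at −39.6 against the line at −39.5. Now I back off, raise the tool and locate the lever.

{"method": "carry_out", "body": {"plan": [[0.1,0.5,0,0,0],[0.3,1.4,0,0,0],[0.3,1.4,0,0,0],[0.3,1.4,4,0,2],[0.3,1.0,8,0,4],[0.1,0,11,0,4],[-1,-3,11,0,4],[-1,-3,11,0,4],[-1,-3,11,0,4]]}}

```text
clock: 7.15
position: [0.584, 0.0365, 0.2906]
ee_rot: [0.313, 3.122, 0.02]
force: [0.8, -0.5, -0.0]
width: 0.421
```

Run:
```python
from cl import *
for n in("scene","wrist"):
    im,d,K,M=cam(n); np.savez(n+"4.npz",im=im,d=d,K=K,M=M)
    if n=="wrist": save("w4.png",im,1.5)
for f in("scene4.npz","wrist4.npz","w1.npz"):
    p,im=cloud(f);im=im.astype(int)
    o=p[(im[:,0]>im[:,2]+60)&(im[:,0]>1.6*im[:,1])&(p[:,2]>155)&(p[:,2]<176)&(abs(p[:,0])<95)&(abs(p[:,1]-20)<30)]
    line(f+" handle",o); top=o[o[:,2]>np.percentile(o[:,2],60)];line("  top",top)
    h=p[(im.max(1)<45)&(p[:,2]>112)&(p[:,2]<165)&(np.hypot(p[:,0],p[:,1]-20)<30)]
    print("  hub",len(h),np.percentile(h,[3,50,97],axis=0).round(1).tolist() if len(h) else "")
    g=p[(abs(p[:,2]-136)<2.0)&(p[:,1]>-45)&(p[:,1]<0)&(abs(p[:,0])<75)];print("  flange",np.percentile(g[:,1],[5,50,95]).round(1) if len(g) else "")
    gr=p[(abs(p[:,0])<115)&(im[:,1]>im[:,0]+40)&(im[:,1]>im[:,2]+30)&(abs(p[:,2]-100)<6)];print("  green",gr.mean(0).round(1))
    t=p[(abs(p[:,0])<20)&(p[:,1]>85)&(p[:,1]<140)&(p[:,2]>139)&(p[:,2]<146)];print("  tab y",t[:,1].mean().round(1) if len(t) else None,len(t))
s=arm.observe();print(s["force"],s["position"],S(s["position"]),s["ee_rot"],s["width"],s["joints"])
```

```text
scene4.npz handle 51 y0 15.5 slope -0.0151 x[-72 -28] z168.1 sd3.1
  top 20 y0 17.2 slope -0.0032 x[-72 -28] z170.0 sd2.2
  hub 127 [[-25.3, 7.9, 116.6], [0.1, 16.2, 143.2], [8.2, 25.0, 162.1]]
  flange [-39.7 -35.1 -30.4]
  green [ 75.4 -38.5 100.9]
  tab y 102.8 52
wrist4.npz handle 1294 y0 21.2 slope 0.0009 x[-79 -29] z166.5 sd3.6
  top 518 y0 19.7 slope -0.0027 x[-78 -29] z168.2 sd2.3
  hub 553 [[-26.3, 17.5, 121.4], [-10.1, 24.5, 143.2], [2.8, 30.0, 163.4]]
  flange [-40.1 -32.3 -27.9]
  green [-95.3 -38.5 100. ]
  tab y 106.1 578
w1.npz handle 1496 y0 21.4 slope -0.0113 x[-79 -29] z166.1 sd3.4
  top 598 y0 19.9 slope -0.0032 x[-78 -30] z168.2 sd2.3
  hub 994 [[-26.5, 14.2, 119.2], [-7.6, 24.6, 142.7], [4.8, 30.1, 163.0]]
  flange [-37.3 -13.5  -8.7]
  green [-95.  -38.7 100.1]
  tab y 125.4 603
[ 0.39668394  0.12469918 -0.94492194] [0.58423695 0.03834636 0.29010581] [ -4.2  98.1 290.1] [0.30906876 3.12286623 0.02052318] 0.43111643276364225 [-0.2939533   0.36909122  0.19637722  1.69167849 -0.09346206  1.08305468
  1.30643928]
```

View pics/w4.png

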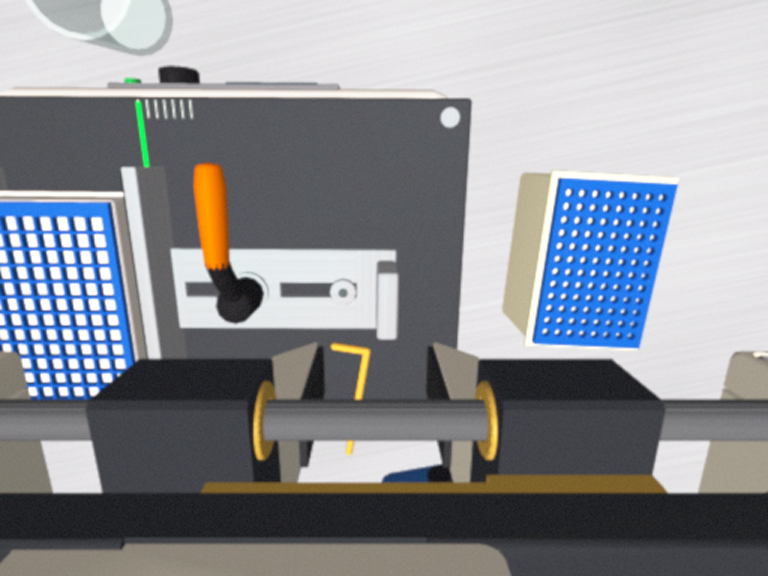

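The bar stayed at the line, with its flange front at about −39.9 in both views. The handle lies along −x (θ≈0), about y = 18.5, on the axis near (0,18). Joint 7 lacks range for a clockwise sweep from here, so I turn the tool half round while moving above the lever.

{"method": "carry_out", "body": {"plan": [[-0.5,-0.5,0,0.14,4],[-1,-1,0,0.28,4],[-1.5,-1.5,0,0.42,4],[-2,-2,0,0.56,4],[-2.5,-2.5,0,0.7,4],[-3,-3,0,0.84,4],[-3.5,-3.5,0,0.98,4],[-4,-4,0,1.12,4],[-4.5,-4.5,0,1.26,4],[-5,-5,0,1.4,4],[-5.5,-5.5,0,1.54,4],[-6,-6,0,1.68,4],[-6.6,-6.7,0,1.82,4],[-6.6,-6.7,0,1.96,4],[-6.6,-6.7,0,2.1,4],[-6.6,-6.7,0,2.24,4],[-6.6,-6.7,0,2.38,4],[-6.6,-6.7,0,2.52,4],[-6.6,-6.7,0,2.66,4],[-6.6,-6.7,0,2.8,4]]}}

```text
clock: 9.25
position: [0.5108, 0.0383, 0.2218]
ee_rot: [2.676, -1.409, 0.175]
force: [-0.3, 0.2, -0.6]
width: 0.434
```

```bash
cat > st.py <<'E'
from wr import *
s=arm.observe();e=s["ee_rot"];m=R.from_rotvec(e).as_matrix();y=m[:2,1]
p=S(s["position"]);print("shaker xyz",p,"jaw yaw rel shaker y (mod pi)",round((np.arctan2(y[1],y[0])-np.pi/2-th+np.pi/2)%np.pi-np.pi/2,3),"tilt",m[:2,2].round(3),"force shaker",(Rm.T@np.array(s["force"])[:2]).round(2),np.round(s["force"][2],2),"j",np.round(s["joints"],2),"w",round(s["width"]*91.8,1),s["clock"])
r=p[:2]-[0,18.5];a=np.arctan2(r[1],-r[0]);F=Rm.T@np.array(s["force"])[:2];print("theta",a.round(3),"r",np.hypot(*r).round(1),"Ftan on tool",(F@[np.sin(a),np.cos(a)]).round(2),"Frad",(F@[-np.cos(a),np.sin(a)]).round(2))
def dl(x,y): # shaker mm -> world shift cm
    return ((cc+Rm@np.array([x,y])/1000-s["position"][:2])*100).round(2)
E
python3 -c "
from st import *
print(dl(-55,18.5))"
```

```text
shaker xyz [-76.1  82.8 221.8] jaw yaw rel shaker y (mod pi) -0.763 tilt [ 0.049 -0.152] force shaker [-0.36  0.16] -0.61 j [ 0.59  0.65 -1.27  1.9   0.83  1.23  2.74] w 39.9 9.25
theta 0.702 r 99.6 Ftan on tool -0.12 Frad 0.38
[ 0.72 -6.73]
```

Positive spin raises joint 7, so I had the direction wrong. It reached its limit with no contact. I turn back; the clockwise sweep then has ample range.

{"method": "carry_out", "body": {"plan": [[0,0,2,-0.14,4],[0,0,4,-0.28,4],[0,0,6.8,-0.42,4],[0,0,6.8,-0.56,4],[0,0,6.8,-0.7,4],[0,0,6.8,-0.84,4],[0,0,6.8,-0.98,4],[0,0,6.8,-1.12,4],[0,0,6.8,-1.26,4],[0,0,6.8,-1.4,4],[0.1,-1,6.8,-1.54,4],[0.2,-2,6.8,-1.68,4],[0.3,-3,6.8,-1.82,4],[0.4,-4,6.8,-1.96,4],[0.5,-5,6.8,-2.1,4],[0.6,-6,6.8,-2.24,4],[0.7,-6.7,6.8,-2.38,4],[0.7,-6.7,6.8,-2.38,4],[0.7,-6.7,6.8,-2.38,4]]}}

```text
clock: 11.15
position: [0.5177, -0.028, 0.2896]
ee_rot: [-0.304, -2.976, -0.092]
force: [0.2, 0.3, 0.4]
width: 0.435
```

```bash
python3 -c "
from st import *
print(dl(-55,18.5))"
```

```text
shaker xyz [-55.4  19.3 289.6] jaw yaw rel shaker y (mod pi) 0.003 tilt [-0.142  0.076] force shaker [0.11 0.37] 0.39 j [ 0.55  0.45 -0.77  1.69  0.22  1.25  1.09] w 39.9 11.15
theta 0.014 r 55.4 Ftan on tool 0.38 Frad -0.1
[ 0.02 -0.09]
```

```bash
cat >> st.py <<'E'
zt=m[:,2]*.05; C=S(s["position"]+zt)[:2]; r=C-[0,18.5];a=np.arctan2(r[1],-r[0])
print("C",C,"theta",a.round(3),"r",np.hypot(*r).round(1),"Ftan",(F@[np.sin(a),np.cos(a)]).round(2),"Frad",(F@[-np.cos(a),np.sin(a)]).round(2))
def dC(x,y): return ((cc+Rm@np.array([x,y])/1000-(s["position"]+zt)[:2])*100).round(2)
def arc(th1,n,r=55,lead=0):
    "rows turning C from its theta a to th1 about the axis; tool spins along"
    y0=(np.arctan2(y[1],y[0])-np.pi/2-th+np.pi/2)%np.pi-np.pi/2
    for t in np.linspace(a,th1,n+1)[1:]:
        sp=-(t)-y0 if True else 0
        sp=(sp+np.pi/2)%np.pi-np.pi/2
        q=R.from_euler('z',sp).as_matrix()@zt
        w=cc+Rm@np.array([-r*np.cos(t),18.5+r*np.sin(t)])/1000-q[:2]-s["position"][:2]
        print([*(w*100).round(2).tolist(),0,round(sp,3)],"theta",round(t,3))
E
python3 -c "
from st import *
print(dC(-55,18.5))"
```

```text
shaker xyz [-55.4  19.3 289.6] jaw yaw rel shaker y (mod pi) 0.003 tilt [-0.142  0.076] force shaker [0.11 0.37] 0.39 j [ 0.55  0.45 -0.77  1.69  0.22  1.25  1.09] w 39.9 11.15
theta 0.014 r 55.4 Ftan on tool 0.38 Frad -0.1
C [-63.1  21.6] theta 0.049 r 63.2 Ftan 0.38 Frad -0.09
[ 0.73 -0.47]
```

{"method": "carry_out", "body": {"plan": [[0.7,-0.5,-1,0,4],[0.7,-0.5,-3,0,4],[0.7,-0.5,-5,0,4],[0.7,-0.5,-7,0,4],[0.7,-0.5,-7.9,0,4],[0.7,-0.5,-7.9,0,3],[0.7,-0.5,-7.9,0,2.4],[0.7,-0.5,-7.9,0,2.4],[0.7,-0.5,-7.9,0,2.4],[0.7,-0.5,-7.9,0,2.4]]}}

```text
clock: 12.15
position: [0.525, -0.0331, 0.2111]
ee_rot: [-0.304, -2.977, -0.092]
force: [-0.5, 0.3, 0.0]
width: 0.262
```

```bash
python3 -c "
from st import *
arc(0.5,4)
im,d,K,M=cam('wrist'); np.savez('w5.npz',im=im,d=d,K=K,M=M); save('w5.png',im,1.5)"
```

```text
shaker xyz [-47.3  15.9 211.1] jaw yaw rel shaker y (mod pi) 0.003 tilt [-0.141  0.076] force shaker [-0.58  0.16] 0.01 j [ 0.52  0.54 -0.73  1.77  0.29  1.1   1.06] w 24.1 12.15
theta -0.055 r 47.4 Ftan on tool 0.19 Frad 0.57
C [-54.9  18.2] theta -0.005 r 54.9 Ftan 0.16 Frad 0.58
[0.13, 0.59, 0, np.float64(-0.124)] theta 0.121
[0.33, 1.15, 0, np.float64(-0.25)] theta 0.247
[0.6, 1.69, 0, np.float64(-0.376)] theta 0.374
[0.94, 2.18, 0, np.float64(-0.503)] theta 0.5
```

View pics/w5.png

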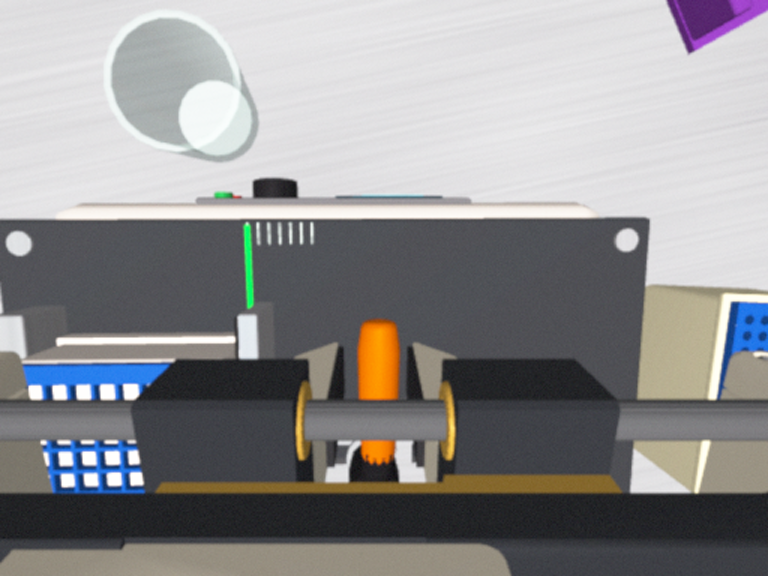

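The handle is centred between the open fingers at (378,390), and the bar's end is at the green line at (249,305). I sweep the arc.

{"method": "carry_out", "body": {"plan": [[0.06,0.3,0,-0.062,2.4],[0.13,0.59,0,-0.124,2.4],[0.22,0.87,0,-0.187,2.4],[0.33,1.15,0,-0.25,2.4],[0.46,1.42,0,-0.313,2.4],[0.6,1.69,0,-0.376,2.4],[0.76,1.94,0,-0.44,2.4],[0.94,2.18,0,-0.503,2.4]]}}

```text
clock: 13.0
position: [0.5339, -0.0124, 0.2107]
ee_rot: [-1.046, -2.822, -0.143]
force: [-1.3, -3.2, -2.6]
width: 0.262
```

```bash
python3 -c "
from st import *
arc(0.85,6)"
```

```text
shaker xyz [-42.9  38.  210.7] jaw yaw rel shaker y (mod pi) -0.503 tilt [-0.088  0.133] force shaker [-0.62 -3.38] -2.56 j [ 0.45  0.5  -0.63  1.79  0.17  1.01  0.63] w 24.1 13.0
theta 0.427 r 47.1 Ftan on tool -3.33 Frad -0.84
C [-48.6  43.6] theta 0.477 r 54.7 Ftan -3.29 Frad -1.0
[0.18, 0.26, 0, np.float64(-0.036)] theta 0.539
[0.37, 0.48, 0, np.float64(-0.098)] theta 0.601
[0.58, 0.69, 0, np.float64(-0.16)] theta 0.663
[0.81, 0.88, 0, np.float64(-0.222)] theta 0.726
[1.04, 1.06, 0, np.float64(-0.284)] theta 0.788
[1.29, 1.22, 0, np.float64(-0.347)] theta 0.85
```

{"method": "carry_out", "body": {"plan": [[0.18,0.26,0,-0.036,2.4],[0.37,0.48,0,-0.098,2.4],[0.58,0.69,0,-0.16,2.4],[0.81,0.88,0,-0.222,2.4],[1.04,1.06,0,-0.284,2.4],[1.29,1.22,0,-0.347,2.4]]}}

```text
clock: 13.6
position: [0.5452, -0.0015, 0.2099]
ee_rot: [-1.529, -2.609, -0.17]
force: [-4.8, -4.1, -0.7]
width: 0.265
```

```bash
python3 -c "
from st import *
arc(1.1,5)"
```

```text
shaker xyz [-34.1  51.  209.9] jaw yaw rel shaker y (mod pi) -0.853 tilt [-0.04   0.153] force shaker [-3.8  -4.99] -0.67 j [ 0.39  0.48 -0.55  1.8   0.11  0.95  0.33] w 24.3 13.6
theta 0.761 r 47.1 Ftan on tool -6.23 Frad -0.7
C [-37.6  58.1] theta 0.811 r 54.6 Ftan -6.19 Frad -1.01
[0.25, 0.19, 0, np.float64(-0.016)] theta 0.869
[0.49, 0.32, 0, np.float64(-0.073)] theta 0.927
[0.73, 0.44, 0, np.float64(-0.131)] theta 0.985
[0.99, 0.54, 0, np.float64(-0.189)] theta 1.042
[1.24, 0.63, 0, np.float64(-0.247)] theta 1.1
```

{"method": "carry_out", "body": {"plan": [[0.12,0.1,0,0.013,2.4],[0.25,0.19,0,-0.016,2.4],[0.37,0.26,0,-0.045,2.4],[0.49,0.32,0,-0.073,2.4],[0.49,0.32,0,-0.073,2.4]]}}

```text
clock: 14.1
position: [0.5489, 0.001, 0.2096]
ee_rot: [-1.626, -2.553, -0.172]
force: [-6.1, -3.9, 1.4]
width: 0.261
```

```bash
python3 -c "
from st import *
arc(a+.16,4)"
```

```text
shaker xyz [-31.   54.2 209.6] jaw yaw rel shaker y (mod pi) -0.927 tilt [-0.032  0.154] force shaker [-5.17 -5.07] 1.4 j [ 0.37  0.48 -0.54  1.8   0.1   0.94  0.27] w 24.0 14.1
theta 0.856 r 47.3 Ftan on tool -7.23 Frad -0.44
C [-34.2  61.4] theta 0.898 r 54.9 Ftan -7.2 Frad -0.75
[0.18, 0.1, 0, np.float64(-0.011)] theta 0.938
[0.35, 0.18, 0, np.float64(-0.051)] theta 0.978
[0.53, 0.26, 0, np.float64(-0.091)] theta 1.018
[0.71, 0.32, 0, np.float64(-0.131)] theta 1.058
```

{"method": "carry_out", "body": {"plan": [[0.18,0.1,0,-0.011,2.4],[0.35,0.18,0,-0.051,2.4],[0.53,0.26,0,-0.091,2.4],[0.71,0.32,0,-0.131,2.4],[0.71,0.32,0,-0.131,2.4]]}}

```text
clock: 14.6
position: [0.5544, 0.0036, 0.2092]
ee_rot: [-1.794, -2.444, -0.179]
force: [-7.4, -2.4, 3.4]
width: 0.262
```

```bash
python3 -c "
from st import *
print(s['ft_torque'])
arc(a+.16,4)"
```

```text
shaker xyz [-26.1  57.9 209.2] jaw yaw rel shaker y (mod pi) -1.059 tilt [-0.015  0.156] force shaker [-6.78 -3.94] 3.42 j [ 0.35  0.47 -0.5   1.81  0.08  0.91  0.15] w 24.1 14.6
theta 0.986 r 47.3 Ftan on tool -7.83 Frad 0.46
C [-28.5  65.4] theta 1.025 r 54.9 Ftan -7.84 Frad 0.15
[-0.843882    1.54429513  0.2885407 ]
[0.2, 0.08, 0, np.float64(-0.006)] theta 1.065
[0.38, 0.14, 0, np.float64(-0.046)] theta 1.105
[0.56, 0.19, 0, np.float64(-0.086)] theta 1.145
[0.75, 0.23, 0, np.float64(-0.126)] theta 1.185
```

{"method": "carry_out", "body": {"plan": [[0.2,0.08,0,-0.006,2.4],[0.38,0.14,0,-0.046,2.4],[0.56,0.19,0,-0.086,2.4],[0.75,0.23,0,-0.126,2.4]]}}

```text
clock: 15.0
position: [0.5598, 0.0053, 0.2088]
ee_rot: [-1.949, -2.328, -0.183]
force: [-10.6, -2.8, 6.2]
width: 0.264
```

```bash
python3 -c "
from st import *
arc(a+.12,3)"
```

```text
shaker xyz [-21.2  60.7 208.8] jaw yaw rel shaker y (mod pi) -1.186 tilt [0.001 0.155] force shaker [-9.73 -4.97] 6.16 j [ 0.32  0.47 -0.47  1.81  0.06  0.9   0.04] w 24.3 15.0
theta 1.105 r 47.2 Ftan on tool -10.93 Frad -0.07
C [-22.8  68.4] theta 1.142 r 54.9 Ftan -10.92 Frad -0.48
[0.22, 0.06, 0, np.float64(0.004)] theta 1.182
[0.4, 0.1, 0, np.float64(-0.036)] theta 1.222
[0.59, 0.12, 0, np.float64(-0.076)] theta 1.262
```

{"method": "carry_out", "body": {"plan": [[0.1,0.03,0,0.02,2.4],[0.22,0.06,0,0.004,2.4],[0.22,0.06,0,0.004,2.4]]}}

```text
clock: 15.3
position: [0.5603, 0.0056, 0.2085]
ee_rot: [-1.943, -2.33, -0.177]
force: [-7.9, -3.1, 5.8]
width: 0.263
```

```bash
python3 -c "
from st import *
arc(a+.12,3)"
```

```text
shaker xyz [-20.8  61.  208.5] jaw yaw rel shaker y (mod pi) -1.182 tilt [-0.004  0.155] force shaker [-7.08 -4.65] 5.79 j [ 0.32  0.47 -0.47  1.8   0.07  0.9   0.04] w 24.1 15.3
theta 1.116 r 47.3 Ftan on tool -8.4 Frad -1.06
C [-22.6  68.6] theta 1.147 r 55.0 Ftan -8.36 Frad -1.33
[0.22, 0.05, 0, np.float64(-0.005)] theta 1.187
[0.4, 0.08, 0, np.float64(-0.045)] theta 1.227
[0.59, 0.11, 0, np.float64(-0.085)] theta 1.267
```

{"method": "carry_out", "body": {"plan": [[0.14,0.03,0,0,2.4],[0.26,0.06,0,-0.01,2.4],[0.26,0.06,0,-0.01,2.4],[0.26,0.06,0,-0.01,2.4]]}}

```text
clock: 15.7
position: [0.561, 0.0058, 0.2082]
ee_rot: [-1.954, -2.319, -0.173]
force: [-9.3, -3.4, 6.6]
width: 0.258
```

```bash
python3 -c "
from st import *
arc(a+.12,3)"
```

```text
shaker xyz [-20.2  61.4 208.2] jaw yaw rel shaker y (mod pi) -1.192 tilt [-0.007  0.154] force shaker [-8.42 -5.26] 6.56 j [ 0.31  0.47 -0.46  1.8   0.07  0.91  0.03] w 23.7 15.7
theta 1.131 r 47.4 Ftan on tool -9.86 Frad -1.17
C [-22.1  68.9] theta 1.158 r 55.0 Ftan -9.82 Frad -1.44
[0.21, 0.04, 0, np.float64(-0.006)] theta 1.198
[0.4, 0.07, 0, np.float64(-0.046)] theta 1.238
[0.59, 0.1, 0, np.float64(-0.086)] theta 1.278
```

{"method": "carry_out", "body": {"plan": [[0.15,0.03,0,0,2.4],[0.3,0.06,0,-0.01,2.4],[0.3,0.06,0,-0.01,2.4],[0.3,0.06,0,-0.01,2.4]]}}

```text
clock: 16.1
position: [0.562, 0.0061, 0.208]
ee_rot: [-1.964, -2.308, -0.168]
force: [-10.0, -3.1, 6.1]
width: 0.261
```

```bash
python3 -c "
from st import *
arc(a+.12,3)"
```

```text
shaker xyz [-19.3  61.9 208. ] jaw yaw rel shaker y (mod pi) -1.201 tilt [-0.009  0.153] force shaker [-9.17 -5.11] 6.1 j [ 0.31  0.47 -0.46  1.8   0.06  0.91  0.02] w 23.9 16.1
theta 1.152 r 47.5 Ftan on tool -10.46 Frad -0.95
C [-21.3  69.3] theta 1.174 r 55.1 Ftan -10.43 Frad -1.17
[0.21, 0.03, 0, np.float64(-0.012)] theta 1.214
[0.4, 0.05, 0, np.float64(-0.052)] theta 1.254
[0.59, 0.07, 0, np.float64(-0.092)] theta 1.294
```

{"method": "carry_out", "body": {"plan": [[0.15,0.03,0,0,2.4],[0.31,0.05,0,-0.01,2.4],[0.31,0.05,0,-0.01,2.4],[0.31,0.05,0,-0.01,2.4]]}}

```text
clock: 16.5
position: [0.5631, 0.0064, 0.2078]
ee_rot: [-1.973, -2.297, -0.164]
force: [-8.8, -3.1, 7.0]
width: 0.264
```

```bash
python3 -c "
from st import *
t=1.19
print('back tangent cm per 1cm', -(Rm@np.array([np.sin(t),np.cos(t)])).round(3))"
```

```text
shaker xyz [-18.2  62.4 207.8] jaw yaw rel shaker y (mod pi) -1.211 tilt [-0.012  0.152] force shaker [-7.97 -4.82] 6.98 j [ 0.31  0.48 -0.46  1.79  0.06  0.91  0.01] w 24.2 16.5
theta 1.178 r 47.5 Ftan on tool -9.21 Frad -1.4
C [-20.4  69.7] theta 1.192 r 55.1 Ftan -9.19 Frad -1.53
back tangent cm per 1cm [-0.985 -0.17 ]
```

{"method": "carry_out", "body": {"plan": [[0.12,0.02,0,0,2.4],[0.2,0.03,0,-0.01,2.4],[0.26,0.04,0,-0.02,2.4],[0.32,0.05,0,-0.03,2.4],[0.38,0.05,0,-0.04,2.4],[0.43,0.05,0,-0.05,2.4]]}}

```text
clock: 17.1
position: [0.5649, 0.0066, 0.2074]
ee_rot: [-2.03, -2.247, -0.161]
force: [-12.5, -2.6, 6.7]
width: 0.266
```

```bash
python3 -c "
from st import *
f=[]
for i in range(4):
    arm.get_image('side'); f.append(arm.observe()['force'])
print(np.array(f).round(1))
"
```

```text
shaker xyz [-16.5  63.1 207.4] jaw yaw rel shaker y (mod pi) -1.26 tilt [-0.01   0.152] force shaker [-11.63  -5.17] 6.71 j [ 0.3   0.48 -0.44  1.79  0.06  0.91 -0.04] w 24.4 17.1
theta 1.216 r 47.6 Ftan on tool -12.7 Frad -0.81
C [-18.5  70.4] theta 1.228 r 55.1 Ftan -12.69 Frad -0.96
[[-10.4  -3.    7. ]
 [-11.   -3.4   6.6]
 [-10.   -3.6   6.4]
 [-10.6  -2.5   6.8]]
```

Tangential force is now about 11 N, in the hand-tight range. I release, backing off first, then opening and lifting clear.

{"method": "carry_out", "body": {"plan": [[-0.2,-0.03,0,0,2.4],[-0.5,-0.08,0,0,2.4],[-0.5,-0.08,0,0,3.4],[-0.5,-0.08,0,0,3.4],[-0.5,-0.08,1.5,0,3.4],[-0.5,-0.08,4,0,3.4],[-0.5,-0.08,8,0,3.4],[-0.5,-0.08,12,0,3.4],[-5,1,14,0,3.4],[-9,4,14,0,3.4],[-9,4,14,0,3.4],[-9,4,14,0,3.4]]}}

```text
clock: 18.5
position: [0.4746, 0.0473, 0.3481]
ee_rot: [-2.029, -2.25, -0.163]
force: [1.5, -0.6, -0.4]
width: 0.37
```

Run:
```python
from st import *
from cl import cloud
im,d,K,M=cam("scene"); np.savez("s6.npz",im=im,d=d,K=K,M=M); save("s6.png",im[168:263,205:330],6)
for f in("s3.npz","s6.npz"):
    p,im=cloud(f);im=im.astype(int);w=abs(p[:,0])<75
    o=p[(im[:,0]>im[:,2]+60)&(im[:,0]>1.6*im[:,1])&(p[:,2]>150)&(p[:,2]<176)&(abs(p[:,0])<95)&(p[:,1]>-10)&(p[:,1]<100)]
    print(f,"handle",len(o),o.mean(0).round(1))
    g=p[w&(abs(p[:,2]-136)<2)&(p[:,1]>-45)&(p[:,1]<0)]
    print(" flange",np.percentile(g[:,1],[5,50,95]).round(1), "slope",np.polyfit(g[:,0],g[:,1],1)[0].round(4))
    b=p[w&(abs(p[:,2]-144)<3)&(p[:,1]<-30)&(p[:,1]>-125)&(im[:,2]>im[:,0]+40)]
    print(" blue",np.percentile(b[:,1],[1,99]).round(1),cv2.minAreaRect(b[:,:2].astype(np.float32))[2])
```

```text
shaker xyz [-113.3   84.1  348.1] jaw yaw rel shaker y (mod pi) -1.258 tilt [-0.008  0.151] force shaker [ 1.57 -0.31] -0.45 j [ 0.32  0.19 -0.51  1.81 -0.06  1.15 -0.05] w 33.9 18.5
theta 0.525 r 130.9 Ftan on tool 0.52 Frad -1.51
C [-115.3   91.4] theta 0.564 r 136.4 Ftan 0.57 Frad -1.49
s3.npz handle 50 [-48.2  16.1 168.2]
 flange [-39.6 -34.6 -30.5] slope 0.0001
 blue [-120.5  -43.1] 89.76720428466797
s6.npz handle 71 [-21.2  66.8 164.8]
 flange [-39.  -34.5 -30.4] slope 0.0054
 blue [-120.8  -42.8] 89.95594787597656
```

View pics/s6.png

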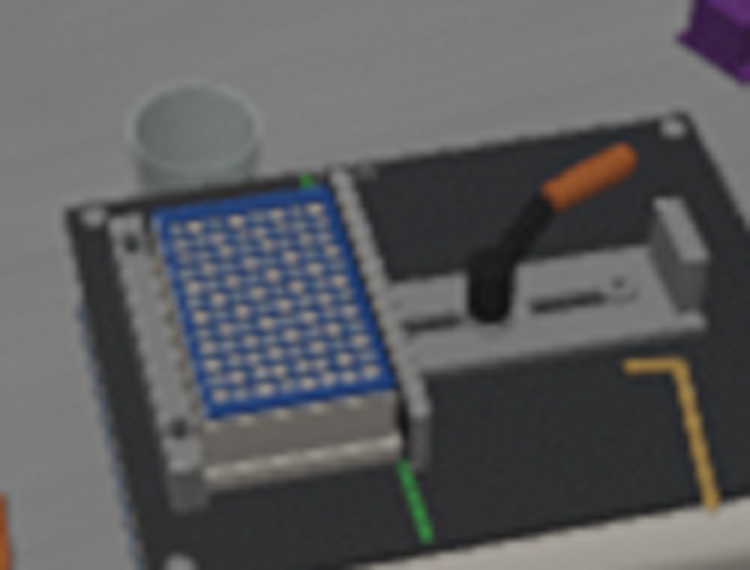

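```bash
python3 -c "
from cell import arm
print(arm.sign_off()); print(arm.observe()['clock'])"
```

```text
the job is handed in; nothing more can be done
None
the job is handed in; nothing more can be done
```

I pushed the stainless bar by its tab until the block was home and square against the rail. The push ended at about 14.5 N, so roughly 10 N of that pressed the block. I then turned the orange lever clockwise to about 1.2 rad, let go, lifted clear and handed the job in at about 18.5 s.

**Last checks:**
- **Bar:** its face measured about −39 to −39.6 mm in the depth image, against the line at −39.5 mm. Its slope was about 0.005 rad.
- **Block:** it was unmoved since the press and square within about 0.005 rad.
- **Robot:** the gripper was well clear of everything.

**What is less certain or went wrong:**
- **Clamp force:** I could only infer it from the push on the lever. That read about 11 N while holding, in the 10–12 N hand-tight range. One noisy reading while moving reached 12.7 N, still under the 14 N limit. Other readings just before ranged from 8.4 to 10.9 N.
- **Bar position:** it is known only to the cameras' 1–2 mm, backed up by the hard stop I felt.
- **Wrong turn:** I first turned the wrist the wrong way and it reached its joint limit. Nothing was touched, but the tool stayed tilted about 9° while it worked the lever.

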